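# Open, load and close the sample kit

## Robot

A 7-joint arm with a two-finger parallel gripper is mounted at the origin on the work surface; the furniture and walls round the work are solid. World frame = base frame: x ahead of the robot, y to its left, z up, the work surface at z = 0. Lengths are in m, angles in rad, forces in N, time in s.
With the tool pointing down it reaches from about 0.35 to 0.9 m from the base axis. Payload 8.1 kg.
Tool frame: the origin (TCP) lies between the finger pads; the fingertips stand 11 mm ahead of it and the grasp point (between the pads) lies 8 mm behind it; z points along the fingers, y is the line along which they close (so a half turn about z gives the same grasp; the last joint's range is limited). The gripper opens to 92 mm and grips with 3 to 60 N. Pads are 19 mm wide; open, the fingers measure 130 mm over their backs; the gripper's body (75 mm by 190 mm) begins 47 mm behind the grasp point.
Start: joints at [1.004, 0.434, 0.025, 1.573, -0.012, 1.134, -0.075], TCP at [0.28, -0.559, 0.238] pointing down, gripper open.
Joint ranges: [-2.62, 2.62], [-0.44, 2.09], [-1.27, 1.32], [0.08, 2.57], [-1.32, 4.46], [0.12, 2], [-2.74, 2.74]. Speed limits (rad/s): [2.22, 2.22, 3.01, 3.01, 3.14, 3.14, 3.14].

## Interface

Orientations are given as a rotation vector (axis times angle).
In Python, from cell import observe, get_image, camera_params, sign_off gives the robot as it stands.
- The arm moves only by the shell command python3 -m pendant 'ROWS' [FORCE]. ROWS is JSON, one flat list of numbers, 7 for each row, row after row: the shift along the tool's x, y, z in m, then the turn, a rotation vector about the tool's x, y, z in rad, then the finger opening in m, from 0 to 0.0918. In form: [dx, dy, dz, rx, ry, rz, jaw, dx, dy, dz, rx, ry, rz, jaw, ...]. A call has 1 to 10 rows; each row shifts and turns the commanded pose from where the row before left it, along the tool's axes as they then stand; what a row does not reach is not made up. A row lasts 1/8 s, in which the tool goes at most 62.5 mm and 10.7 degrees, less where a joint would pass 70% of its speed; a pose out of reach is approached as far as the arm can. A call is refused whole if a number of a shift passes 0.0625 or a number of a turn 0.188, either way. A call with a gripper value outside its range is refused whole. The fingers move at their own pace and stop on an object; FORCE is the grip in N (left out, the last holds). Time passes only in rows, so rows that do not move let the fingers close. It gives the time, the measured TCP pose, the force, the opening and the grip force at its end, in the units of the state.
- observe(): the state, without advancing time (a new reading comes with each control period).
- get_image(name): name is "side" or "top"; returns the picture (384x512x3 uint8, red, green, blue); there is no depth.
- camera_params(name): a dict with "intrinsics" (3x3 intrinsics, pixels), "dist" ([k1, k2, p1, p2, k3] as OpenCV has them; the pictures are not rectified), "eye" and "rotation" of the camera in the world. Camera axes: x right, y down, z forward; pixel columns grow to the right and rows downward; lengths in m; the calibration is good to about 2 mm. A picture is of the moment at which its call begins. camera_params takes no time and is no camera call.
- sign_off(): hands the job in; it is judged then, once.
The state is a dict: "clock": time; "joints": joint angles; "dq": joint speeds; "joint_efforts": joint torques, N m; "position": TCP position; "ee_rot": TCP orientation; "force": force on the tool from outside, world axes, zero at the start; "ft_torque": the same for the moment, N m; "width": opening from 0.0 (shut) to 1.0 (fully open); "gripper_force": force on a finger pad.
Only numpy, scipy, OpenCV 4.12 (cv2) and the standard library are available. Lean on these libraries where they do the work, as an engineer would, in place of code of your own. Each camera call takes 0.05 s, during which the arm holds its last target. There are 200 camera calls.

## Task

Pack the sample kit: take off the cover plate that lies loosely on the fixture and put it aside on the bench, then set every metal blank lying on the bench flat into a cavity of its own outline in the fixture, round in round and square in square (there may be fewer blanks than cavities). Only then lay the cover plate back over them and press it down at both ends until it lies level on the shoulders with both sprung catches snapped over its ends. Leave the tape measure, the stapler and the glue stick where they are.

Things in the scene. Friction and masses are not known exactly. Their poses are not given: they have to be found in the camera images.
- kit_base: plywood fixture fixed to the bench, 84 x 320 mm, long axis y; origin: centre of its underside. Four inserts in a row along y, 62 mm apart, tops 20 mm high; long sides open. End shoulders (124.5 to 143 mm either side of the middle, 34 mm high, 2 mm above loaded blanks) carry the cover between round-topped guide pins (8 mm thick, 52 mm high, at x +-45, y +-133.5 mm), a sprung catch behind each
- catch_a (a joint): sprung steel catch at the fixture's +y end, rad: 0 upright at rest, grows outward. 36 mm wide, 66 mm high: a ramp narrows from 146 to 138.5 mm from the middle, to a nose with its underside 41 mm high, over the seated cover. A laid-on cover rests on the ramps about 19 mm above its seat; about 5 to 10 N on an end snaps it past and the catch springs back to 0
- catch_b (a joint): the same catch at the -y end
- nest_round_1: plastic insert 76 x 61 x 14 mm fixed in the fixture, with one round cavity, 51 mm diameter, 8 mm deep, chamfered; origin: centre of its underside, axes as the fixture's. Which of the four places it has varies
- nest_round_1_floor (a point): centre of the floor of this round cavity (12 mm above the fixture's underside)
- nest_square_1: plastic insert 76 x 61 x 14 mm fixed in the fixture, with one square cavity, 43 mm square, sides along the fixture's x and y, 8 mm deep, chamfered; origin: centre of its underside, axes as the fixture's. Which of the four places it has varies
- nest_square_1_floor (a point): centre of the floor of this square cavity (12 mm above the fixture's underside)
- nest_round_2: plastic insert 76 x 61 x 14 mm fixed in the fixture, with one round cavity, 51 mm diameter, 8 mm deep, chamfered; origin: centre of its underside, axes as the fixture's. Which of the four places it has varies
- nest_round_2_floor (a point): centre of the floor of this round cavity (12 mm above the fixture's underside)
- nest_square_2: plastic insert 76 x 61 x 14 mm fixed in the fixture, with one square cavity, 43 mm square, sides along the fixture's x and y, 8 mm deep, chamfered; origin: centre of its underside, axes as the fixture's. Which of the four places it has varies
- nest_square_2_floor (a point): centre of the floor of this square cavity (12 mm above the fixture's underside)
- blank_round_1: loose aluminium blank lying flat, round, 46 mm diameter, 20 mm thick, about 100 g; origin: centre of its underside, z up. May be absent. Fits only a round cavity, where its top stands 12 mm above the insert, so hold it by its upper 10 mm.
- blank_square_1: loose aluminium blank lying flat, 38 x 38 mm square, sides along its x and y, 20 mm thick, about 100 g; origin: centre of its underside, z up. May be absent. Fits only a square cavity, where its top stands 12 mm above the insert, so hold it by its upper 10 mm.
- blank_round_2: loose aluminium blank lying flat, round, 46 mm diameter, 20 mm thick, about 100 g; origin: centre of its underside, z up. May be absent. Fits only a round cavity, where its top stands 12 mm above the insert, so hold it by its upper 10 mm.
- blank_square_2: loose aluminium blank lying flat, 38 x 38 mm square, sides along its x and y, 20 mm thick, about 100 g; origin: centre of its underside, z up. May be absent. Fits only a square cavity, where its top stands 12 mm above the insert, so hold it by its upper 10 mm.
- cover: plywood cover plate 76 (x) x 284 (y) x 6 mm, about 0.22 kg, at first lying loose on the two catches' ramps, not snapped in, with a grip bar in the middle of its top, 20 (x) x 70 (y) mm and 22 mm high (top 28 mm above the underside); origin: centre of its underside, z up. Either way round will do. Seated: underside 34 mm above the fixture's underside
- press_a (a point): dark round pad on the cover's top face, 112 mm to +y of its middle: where to press that end down
- press_b (a point): the same pad 112 mm to -y
- tape_measure: yellow tape measure, 64 x 75 x 37 mm, a bystander; origin: centre of its underside
- stapler: stapler, 135 x 34 x 51 mm, a bystander; origin: centre of its underside
- glue_stick: standing glue stick, 29 mm diameter, 92 mm high, a bystander; origin: centre of its underside
There are look-alikes about, which are no part of the job. What is shaped like the blank_square_2 but blue is not meant.

How it is judged:
On the way:
1. every blank lies flat in a cavity of its outline, the cover not yet on (((horizontal distance between blank_round_1 and nest_round_1_floor below 0.0045 m and z of blank_round_1 in the frame of nest_round_1_floor between -0.003 and 0.003 m and angle between blank_round_1's own z axis and vertical below 0.06 rad) or (horizontal distance between blank_round_1 and nest_round_2_floor below 0.0045 m and z of blank_round_1 in the frame of nest_round_2_floor between -0.003 and 0.003 m and angle between blank_round_1's own z axis and vertical below 0.06 rad)) and ((horizontal distance between blank_round_2 and nest_round_1_floor below 0.0045 m and z of blank_round_2 in the frame of nest_round_1_floor between -0.003 and 0.003 m and angle between blank_round_2's own z axis and vertical below 0.06 rad) or (horizontal distance between blank_round_2 and nest_round_2_floor below 0.0045 m and z of blank_round_2 in the frame of nest_round_2_floor between -0.003 and 0.003 m and angle between blank_round_2's own z axis and vertical below 0.06 rad)) and ((horizontal distance between blank_square_1 and nest_square_1_floor below 0.0045 m and z of blank_square_1 in the frame of nest_square_1_floor between -0.003 and 0.003 m and angle between blank_square_1's own z axis and vertical below 0.06 rad) or (horizontal distance between blank_square_1 and nest_square_2_floor below 0.0045 m and z of blank_square_1 in the frame of nest_square_2_floor between -0.003 and 0.003 m and angle between blank_square_1's own z axis and vertical below 0.06 rad)) and ((horizontal distance between blank_square_2 and nest_square_1_floor below 0.0045 m and z of blank_square_2 in the frame of nest_square_1_floor between -0.003 and 0.003 m and angle between blank_square_2's own z axis and vertical below 0.06 rad) or (horizontal distance between blank_square_2 and nest_square_2_floor below 0.0045 m and z of blank_square_2 in the frame of nest_square_2_floor between -0.003 and 0.003 m and angle between blank_square_2's own z axis and vertical below 0.06 rad)) and horizontal distance between cover and kit_base above 0.06 m), for 0.2 s.
At the end, for the whole second after the job is handed in: every blank present lies in a cavity of its own outline (centre within 4.5 mm, on the floor within 3 mm, level); the cover plate lies on both shoulders (within 2.5 mm of its seat in height, 6 mm sideways, tilted under 0.02 rad), at rest, both catches sprung back over its ends (under 0.06 rad) (((horizontal distance between blank_round_1 and nest_round_1_floor below 0.0045 m and z of blank_round_1 in the frame of nest_round_1_floor between -0.003 and 0.003 m and angle between blank_round_1's own z axis and vertical below 0.06 rad) or (horizontal distance between blank_round_1 and nest_round_2_floor below 0.0045 m and z of blank_round_1 in the frame of nest_round_2_floor between -0.003 and 0.003 m and angle between blank_round_1's own z axis and vertical below 0.06 rad)) and ((horizontal distance between blank_round_2 and nest_round_1_floor below 0.0045 m and z of blank_round_2 in the frame of nest_round_1_floor between -0.003 and 0.003 m and angle between blank_round_2's own z axis and vertical below 0.06 rad) or (horizontal distance between blank_round_2 and nest_round_2_floor below 0.0045 m and z of blank_round_2 in the frame of nest_round_2_floor between -0.003 and 0.003 m and angle between blank_round_2's own z axis and vertical below 0.06 rad)) and ((horizontal distance between blank_square_1 and nest_square_1_floor below 0.0045 m and z of blank_square_1 in the frame of nest_square_1_floor between -0.003 and 0.003 m and angle between blank_square_1's own z axis and vertical below 0.06 rad) or (horizontal distance between blank_square_1 and nest_square_2_floor below 0.0045 m and z of blank_square_1 in the frame of nest_square_2_floor between -0.003 and 0.003 m and angle between blank_square_1's own z axis and vertical below 0.06 rad)) and ((horizontal distance between blank_square_2 and nest_square_1_floor below 0.0045 m and z of blank_square_2 in the frame of nest_square_1_floor between -0.003 and 0.003 m and angle between blank_square_2's own z axis and vertical below 0.06 rad) or (horizontal distance between blank_square_2 and nest_square_2_floor below 0.0045 m and z of blank_square_2 in the frame of nest_square_2_floor between -0.003 and 0.003 m and angle between blank_square_2's own z axis and vertical below 0.06 rad)) and horizontal distance between cover and kit_base below 0.006 m and z of cover in the frame of kit_base below 0.0365 m and angle between cover's own z axis and vertical below 0.02 rad and angle between the y axis of cover and the y axis of kit_base, either way round below 0.05 rad and value of joint each of catch_a, catch_b below 0.06 rad and linear speed of cover below 0.02 m/s); the robot touches nothing.
It fails at once if the tape measure is moved more than 3 cm (distance of tape_measure from where it was at the start of the episode above 0.03 m).
It fails at once if the stapler is moved more than 3 cm (distance of stapler from where it was at the start of the episode above 0.03 m).
It fails at once if the glue stick is moved more than 3 cm (distance of glue_stick from where it was at the start of the episode above 0.03 m).
Of blank_round_1, blank_square_1, blank_round_2, blank_square_2 only 3 to 4 are there at a start; the rules pass over those that are not, and their reading is None.
At some moment in a run one of blank_round_1, blank_square_1, blank_round_2, blank_square_2, cover may be knocked a few centimetres aside while the robot is not near it.
Once in a run the grip may slacken for a moment while it holds something.
It also fails if it takes over 200 s, if anything falls off the work surface, if the arm or the gripper's body presses on something with over 40 N, if the wrist force passes 120 N, or if a joint passes its speed limit or range.

## Working session

There is one attempt and no reset: what is moved stays moved. The work goes in short steps, Python scripts to look and compute and a shell command to move; the robot and the scene stay as the last step left them, time stands still between calls to the robot, and variables do not carry over. Pictures are saved under pics/ and viewed, at most 15 in all, crops included, and the job is handed in when it is done.

```bash
ls; mkdir -p pics
python3 - <<'E'
from cell import *
import cv2
for n in("top","side"):
    im=get_image(n); cv2.imwrite(f"pics/{n}0.png",im[:,:,::-1])
    p=camera_params(n); print(n,{k:p[k] for k in p})
print(observe())
E
```

```text
pics
top {'intrinsics': array([[451.27272076,   0.        , 254.86790662],
       [  0.        , 451.27272076, 191.77349874],
       [  0.        ,   0.        ,   1.        ]]), 'dist': array([0.05996783, 0.        , 0.        , 0.        , 0.        ]), 'eye': array([ 0.31310154, -0.12056366,  1.37315471]), 'rotation': array([-2.16224437,  2.10533391, -0.13935142])}
side {'intrinsics': array([[380.08185555,   0.        , 253.02764378],
       [  0.        , 380.08185555, 198.7382522 ],
       [  0.        ,   0.        ,   1.        ]]), 'dist': array([0.02830353, 0.        , 0.        , 0.        , 0.        ]), 'eye': array([0.13411996, 0.44347895, 0.65457154]), 'rotation': array([-0.814828  ,  2.5344799 , -1.16058503])}
{'clock': 0.1, 'joints': array([ 1.00437153,  0.43515249,  0.02496334,  1.57397108, -0.01160433,
        1.13401297, -0.07511431]), 'dq': array([-2.78548831e-04, -1.26074162e-03,  5.73674866e-04, -1.90163289e-03,
       -1.39844912e-03,  6.80840708e-05,  4.41538116e-04]), 'joint_efforts': array([ 3.72321170e-03, -6.69136262e+01,  9.87792425e-01, -3.15143538e+01,
       -6.05920935e-02,  3.73748050e-02,  6.24513723e-05]), 'position': array([ 0.27937614, -0.55860132,  0.23703738]), 'ee_rot': array([-3.05622172e+00, -7.21639500e-01,  6.85273627e-04]), 'force': array([-0.58178639,  0.16398064, -0.11803237]), 'ft_torque': array([ 0.02858229,  0.02216718, -0.02752135]), 'gripper_force': 0.0, 'width': 1.0015639780218912}
```

View pics/top0.png

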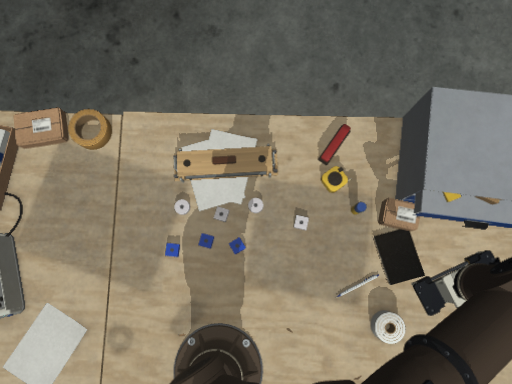

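View pics/side0.png

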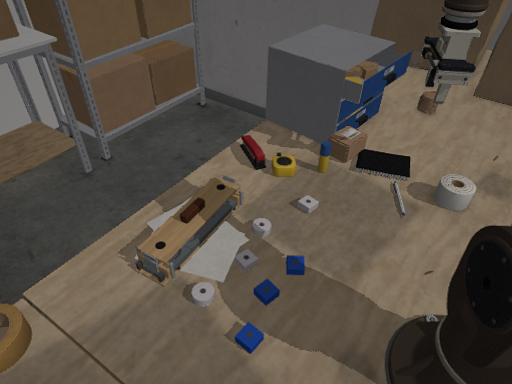

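Top view: fixture at about (225,162), rounds at (182,206) and (256,205), metal squares at (222,213) and (301,222). The blue squares are the look-alikes. Bystanders are the stapler (335,143), tape (334,179) and glue stick (360,207).

```bash
cat > h.py <<'E'
import numpy as np, cv2
from cell import *
from scipy.spatial.transform import Rotation as R
def cam(n):
    p=camera_params(n); Rm=R.from_rotvec(p["rotation"]).as_matrix()
    return p["intrinsics"],p["dist"],np.array(p["eye"]),Rm
def proj(n,P):
    K,d,e,Rm=cam(n)
    return cv2.projectPoints(np.asarray(P,float).reshape(-1,3),cv2.Rodrigues(Rm.T)[0],-Rm.T@e,K,d)[0][:,0]
def ray(n,uv,z):
    K,d,e,Rm=cam(n)
    q=cv2.undistortPoints(np.asarray(uv,float).reshape(-1,1,2),K,d)[:,0]
    D=np.c_[q,np.ones(len(q))]@Rm.T
    return e+D*((z-e[2])/D[:,2])[:,None]
def ortho(n,im,x0,x1,y0,y1,z,mm=1.0):
    """up=+x, left=+y ; pixel (u,v): x=x1-v*mm/1000, y=y1-u*mm/1000"""
    H=int((x1-x0)*1000/mm);W=int((y1-y0)*1000/mm)
    v,u=np.mgrid[:H,:W]
    P=np.stack([x1-v*mm/1000,y1-u*mm/1000,np.full(u.shape,z)],-1)
    m=proj(n,P).reshape(H,W,2).astype(np.float32)
    return cv2.remap(im,m[...,0],m[...,1],cv2.INTER_CUBIC)
def shot(n): return get_image(n)[:,:,::-1].copy()
def st():
    o=observe(); Rm=R.from_rotvec(o["ee_rot"]).as_matrix()
    print("t",round(o["clock"],2),"p",o["position"].round(4),"toolx",Rm[:,0].round(3),"tooly",Rm[:,1].round(3),"toolz",Rm[:,2].round(3),"F",o["force"].round(1),"w",round(o["width"]*.0918,4),"g",round(o["gripper_force"],1))
    return o,Rm
E
python3 - <<'E'
from h import *
im=cv2.imread("pics/top0.png")
z=ray("top",[[225,162],[182,206],[256,205],[222,213],[301,222],[361,207]],0.02);print(z.round(3))
print("side",ray("side",[[203,290],[261,224],[246,258],[309,202]],0.02).round(3))
x0,x1,y0,y1=0.42,0.72,-0.3,0.2
x0,x1=.40,.74
o=ortho("top",im,x0,x1,y0,y1,0.02,.625)
for k in range(0,o.shape[1],80): cv2.line(o,(k,0),(k,4),(0,0,255),1)
cv2.imwrite("pics/o1.png",o);print(o.shape)
st()
E
```

```text
[[ 0.608  0.004  0.02 ]
 [ 0.469  0.129  0.02 ]
 [ 0.478 -0.095  0.02 ]
 [ 0.451  0.007  0.02 ]
 [ 0.43  -0.231  0.02 ]
 [ 0.48  -0.41   0.02 ]]
side [[ 0.467  0.127  0.02 ]
 [ 0.478 -0.094  0.02 ]
 [ 0.446  0.011  0.02 ]
 [ 0.425 -0.23   0.02 ]]
(543, 800, 3)
t 0.1 p [ 0.2794 -0.5586  0.237 ] toolx [ 0.894  0.447 -0.   ] tooly [ 0.447 -0.894 -0.001] toolz [-0.001  0.001 -1.   ] F [-0.6  0.2 -0.1] w 0.0919 g 0.0
```

View pics/o1.png

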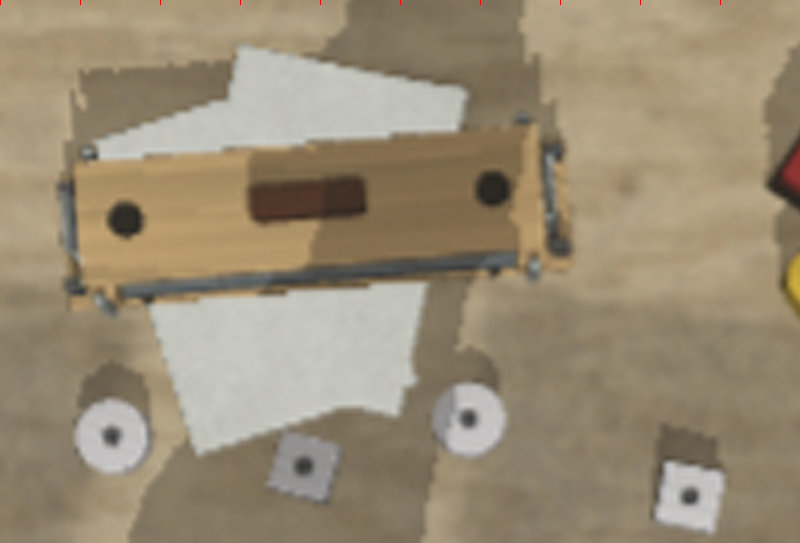

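The picture shows the cover with pads at (125,219) and (493,188), and blank centre dots at (112,436), (303,467), (468,419) and (690,496). I'll compute exact poses and the first move.

```bash
cat >> h.py <<'E'
def tow(u,v,x1=.74,y1=.2,z0=.02,z=.02,n="top",mm=.625):
    P=[[x1-v*mm/1000,y1-u*mm/1000,z0]]
    return ray(n,proj(n,P),z)[0]
def go(x,y,z,yaw=None):
    """tool-frame shift to reach x,y,z (current axes); turn rz to bring tool y to world angle yaw"""
    o,Rm=st(); d=Rm.T@(np.array([x,y,z])-o["position"])
    s="shift "+str((d*1000).round(1))+" mm"
    if yaw is not None:
        a=np.arctan2(Rm[1,1],Rm[0,1]); s+=" rz %.4f"%-((yaw-a+np.pi)%(2*np.pi)-np.pi)
    print(s)
E
python3 - <<'E'
from h import *
a=tow(125,219,z=.059);b=tow(493,188,z=.059);d=a-b
print("cover",((a+b)/2).round(4),"len",np.hypot(*d[:2]).round(4),"yaw",np.degrees(np.arctan2(-d[0],d[1])).round(2))
g=tow(307,199,z=.081);print("bar",g.round(4))
o=cv2.imread("pics/o1.png")
hsv=cv2.cvtColor(o,cv2.COLOR_BGR2HSV)
for nm,(u,v) in dict(R1=(112,436),S1=(303,467),R2=(468,419),S2=(690,496)).items():
    w=44;c=hsv[max(0,v-w):v+w,u-w:u+w]
    m=((c[...,1]<30)&(c[...,2]>110)).astype(np.uint8)
    m=cv2.morphologyEx(m,cv2.MORPH_CLOSE,np.ones((15,15)));m=cv2.morphologyEx(m,cv2.MORPH_OPEN,np.ones((5,5)))
    n,l,s,ce=cv2.connectedComponentsWithStats(m)
    k=l[w,w];mm=(l==k).astype(np.uint8)
    r=cv2.minAreaRect(cv2.findContours(mm,0,1)[0][0])
    print(nm,tow(u-w+r[0][0],max(0,v-w)+r[0][1]).round(4),"dot",tow(u,v).round(4),np.array(r[1])*.625,r[2])
go(.606,.004,.237,np.radians(4.8))
E
```

```text
cover [0.6042 0.0032 0.059 ] len 0.2242 yaw 4.82
bar [0.602  0.0023 0.081 ]
R1 [0.467  0.1283 0.02  ] dot [0.4675 0.13   0.02  ] [49.05552387 47.729702  ] 45.0
S1 [0.4527 0.0143 0.02  ] dot [0.4481 0.0106 0.02  ] [58.72673035 44.17973995] 16.69924545288086
R2 [ 0.477  -0.0939  0.02  ] dot [ 0.4781 -0.0925  0.02  ] [46.8458271  46.40388012] 45.0
S2 [ 0.4279 -0.2303  0.02  ] dot [ 0.43   -0.2312  0.02  ] [39.99200344 44.44111347] 11.53462028503418
t 0.1 p [ 0.2794 -0.5586  0.237 ] toolx [ 0.894  0.447 -0.   ] tooly [ 0.447 -0.894 -0.001] toolz [-0.001  0.001 -1.   ] F [-0.6  0.2 -0.1] w 0.0919 g 0.0
shift [ 5.438e+02 -3.571e+02  5.000e-01] mm rz -1.1908
```

```bash
python3 -m pendant '[0.045,-0.03,0,0,0,0,0.09,0.045,-0.03,0,0,0,0,0.09,0.045,-0.03,0,0,0,0,0.09,0.045,-0.03,0,0,0,0,0.09,0.045,-0.03,0,0,0,0,0.09,0.045,-0.03,0,0,0,0,0.09,0.045,-0.03,0,0,0,0,0.09,0.045,-0.03,0,0,0,0,0.09,0.045,-0.03,0,0,0,0,0.09,0.045,-0.03,0,0,0,0,0.09]' 30; python3 -m pendant '[0.047,-0.03,0,0,0,0,0.09,0.047,-0.027,0,0,0,0,0.09,0,0,0,0,0,-0.17,0.09,0,0,0,0,0,-0.17,0.09,0,0,0,0,0,-0.17,0.09,0,0,0,0,0,-0.17,0.09,0,0,0,0,0,-0.17,0.09,0,0,0,0,0,-0.17,0.09,0,0,0,0,0,-0.17,0.09,0,0,0,0,0,0,0.09]'; python3 -c "
from h import *
go(.603,.003,.072,np.radians(4.8))"
```

```text
clock: 1.35
position: [0.5483, -0.0879, 0.2375]
ee_rot: [3.058, 0.721, -0.001]
force: [0.9, 0.0, -0.5]
width: 0.98
gripper_force: 0.0
clock: 2.6
position: [0.6062, 0.0034, 0.2372]
ee_rot: [-2.128, -2.31, 0.001]
force: [0.0, -0.7, 0.0]
width: 0.979
gripper_force: 0.0
t 2.6 p [0.6062 0.0034 0.2372] toolx [-0.082  0.997  0.   ] tooly [ 0.997  0.082 -0.001] toolz [-0.001  0.    -1.   ] F [ 0.  -0.7  0. ] w 0.0898 g 0.0
shift [ -0.2  -3.1 165.2] mm rz -0.0021
```

```bash
python3 -m pendant '[0,-0.003,0.04,0,0,0,0.07,0,0,0.04,0,0,0,0.07,0,0,0.04,0,0,0,0.07,0,0,0.03,0,0,0,0.07,0,0,0.015,0,0,0,0.07,0,0,0,0,0,0,0.07,0,0,0,0,0,0,0.01,0,0,0,0,0,0,0.01,0,0,0,0,0,0,0.01,0,0,0,0,0,0,0.01]' 30; python3 -m pendant '[0,0,0,0,0,0,0.01,0,0,0,0,0,0,0.01]'; python3 -c "
from h import *
st()"
```

```text
clock: 3.85
position: [0.6036, 0.0033, 0.0731]
ee_rot: [2.127, 2.311, 0.001]
force: [0.0, 0.1, -0.7]
width: 0.376
gripper_force: 0.0
clock: 4.1
position: [0.6035, 0.0034, 0.0727]
ee_rot: [2.127, 2.312, -0.0]
force: [-0.7, -0.5, 0.2]
width: 0.217
gripper_force: 30.0
t 4.1 p [0.6035 0.0034 0.0727] toolx [-0.083  0.997 -0.   ] tooly [ 0.997  0.083 -0.   ] toolz [-0. -0. -1.] F [-0.7 -0.5  0.2] w 0.0199 g 30.0
```

```bash
python3 -m pendant '[0,0,-0.02,0,0,0,0.01,0,0,-0.03,0,0,0,0.01,0,0,-0.03,0,0,0,0.01,0.03,-0.01,0,0,0,0,0.01,0.05,-0.018,0,0,0,0,0.01,0.05,-0.018,0,0,0,0,0.01,0.05,-0.018,0,0,0,0,0.01,0.05,-0.018,0,0,0,0,0.01,0.044,-0.016,0,0,0,0,0.01,0,0,0,0,0,0,0.01]'; python3 -m pendant '[0,0,0,0,0,-0.17,0.01,0,0,0,0,0,-0.17,0.01,0,0,0,0,0,-0.17,0.01,0,0,0,0,0,-0.17,0.01,0,0,0,0,0,-0.17,0.01,0,0,0,0,0,-0.17,0.01,0,0,0,0,0,-0.17,0.01,0,0,0,0,0,-0.17,0.01,0,0,0,0,0,-0.17,0.01,0,0,0,0,0,0,0.01]'; python3 -c "
from h import *
st();cv2.imwrite('pics/t2.png',shot('top')); cv2.imwrite('pics/s2.png',shot('side'))"
```

```text
clock: 5.35
position: [0.4803, 0.2729, 0.1528]
ee_rot: [-2.117, -2.318, -0.001]
force: [0.9, 0.2, -2.8]
width: 0.219
gripper_force: 3.0
clock: 6.6
position: [0.4834, 0.267, 0.1521]
ee_rot: [0.062, -3.14, 0.001]
force: [-0.3, -0.6, -2.2]
width: 0.214
gripper_force: 30.0
t 6.6 p [0.4834 0.267  0.1521] toolx [-0.999 -0.04   0.001] tooly [-0.04   0.999 -0.001] toolz [-0.001 -0.001 -1.   ] F [-0.3 -0.6 -2.2] w 0.0196 g 30.0
```

View pics/s2.png

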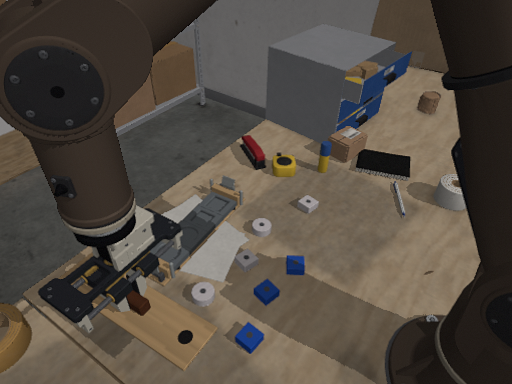

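The cover is held (the slackening moment has passed) and hangs over free bench. Lowering it now.

```bash
python3 -m pendant '[0,0,0.03,0,0,0,0.01,0,0,0.04,0,0,0,0.01,0,0,0.03,0,0,0,0.01,0,0,0.015,0,0,0,0.01,0,0,0.005,0,0,0,0.01,0,0,0.004,0,0,0,0.01,0,0,0.003,0,0,0,0.01,0,0,0.002,0,0,0,0.01,0,0,0,0,0,0,0.01]'; python3 -c "
from h import *
st()"
```

```text
clock: 7.82
position: [0.4832, 0.2686, 0.0241]
ee_rot: [-0.066, 3.14, 0.001]
force: [-1.6, 0.7, -0.3]
width: 0.213
gripper_force: 30.0
t 7.83 p [0.4832 0.2686 0.0241] toolx [-0.999 -0.042 -0.001] tooly [-0.042  0.999  0.   ] toolz [ 0.001  0.    -1.   ] F [-1.6  0.7 -0.3] w 0.0196 g 30.0
```

```bash
python3 -m pendant '[0,0,0,0,0,0,0.07,0,0,0,0,0,0,0.07,0,0,0,0,0,0,0.07,0,0,-0.03,0,0,0,0.07,0,0,-0.05,0,0,0,0.07,0,0,-0.06,0,0,0,0.07,0,0,-0.06,0,0,0,0.07]'; python3 -m pendant '[0,0,0,0,0,0.17,0.07,0,0,0,0,0,0.17,0.07,0,0,0,0,0,0.17,0.07,0,0,0,0,0,0.17,0.07,0,0,0,0,0,0.17,0.07,0,0,0,0,0,0.17,0.07,0,0,0,0,0,0.17,0.07,0,0,0,0,0,0.17,0.07,0,0,0,0,0,0.17,0.07,0,0,0,0,0,0,0.07]'; python3 -c "
from h import *
st();im=shot('top');cv2.imwrite('pics/t3.png',im)
o=ortho('top',im,.40,.74,-.3,.2,.02,.625);cv2.imwrite('pics/o3.png',o)"
```

```text
clock: 8.7
position: [0.4828, 0.2682, 0.2256]
ee_rot: [0.067, -3.141, 0.0]
force: [1.2, -0.1, 0.3]
width: 0.766
gripper_force: 0.0
clock: 9.95
position: [0.483, 0.2684, 0.2238]
ee_rot: [2.126, 2.313, 0.0]
force: [-0.3, -0.4, 0.3]
width: 0.762
gripper_force: 0.0
t 9.95 p [0.483  0.2684 0.2238] toolx [-0.084  0.996 -0.   ] tooly [0.996 0.084 0.   ] toolz [ 0. -0. -1.] F [-0.3 -0.4  0.3] w 0.0699 g 0.0
```

View pics/o3.png

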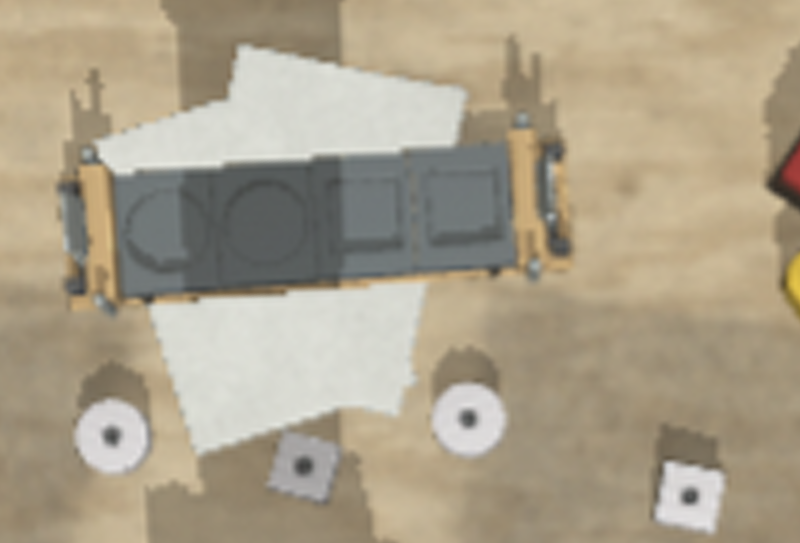

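View pics/t3.png

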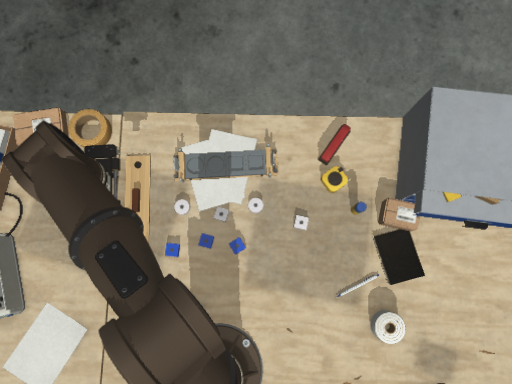

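The cavity order from +y (left) is round, round, square, square, with centres near (169,227), (265,222), (366,212) and (463,205). The pin tops are near (88,154), (521,119), (533,267) and (106,300), and the blanks haven't moved. I'll fit the fixture pose from these.

```bash
cat > fit.py <<'E'
from h import *
from scipy.optimize import minimize
im=cv2.imread("pics/t3.png")
P=np.array([tow(*p,z=.052) for p in [(88,154),(521,119),(533,267),(106,300)]])
c=P.mean(0);d=(P[0]+P[3]-P[1]-P[2])[:2];print("pins",c.round(4),np.degrees(np.arctan2(-d[0],d[1])),np.linalg.norm(d)/2,np.linalg.norm(P[0]-P[3]))
g=cv2.GaussianBlur(cv2.cvtColor(cv2.resize(im,None,fx=4,fy=4,interpolation=cv2.INTER_CUBIC),6).astype(np.float32),(0,0),3)
G=np.hypot(cv2.Sobel(g,5,1,0),cv2.Sobel(g,5,0,1));G=np.minimum(G,np.percentile(G,97))
t=np.linspace(0,2*np.pi,120)
pts=[]
for y in(93,31): pts+= [[26*np.cos(a),y+26*np.sin(a),20] for a in t]
s=np.linspace(-22,22,40)
for y in(-31,-93):
    for k in s: pts+=[[k,y+22,20],[k,y-22,20],[22,y+k,20],[-22,y+k,20]]
for k in np.linspace(-122,122,150): pts+=[[38,k,20]]
for k in np.linspace(-38,38,60): pts+=[[k,124.5,34],[k,-124.5,34]]
pts=np.array(pts)/1000
def W(q): 
    a=q[2];return np.c_[q[0]+np.cos(a)*pts[:,0]-np.sin(a)*pts[:,1],q[1]+np.sin(a)*pts[:,0]+np.cos(a)*pts[:,1],pts[:,2]]
def f(q):
    m=(proj("top",W(q))*4+1.5).astype(np.float32)
    return -float(cv2.remap(G,m[:,0],m[:,1],1).mean())
best=min((minimize(f,[c[0]+dx,c[1]+dy,.084],method="Nelder-Mead",options=dict(initial_simplex=[[c[0]+dx,c[1]+dy,.084],[c[0]+dx+.003,c[1]+dy,.084],[c[0]+dx,c[1]+dy+.003,.084],[c[0]+dx,c[1]+dy,.1]])) for dx in(-.003,0,.003) for dy in(-.003,0,.003)),key=lambda r:r.fun)
q=best.x;print("fit",q[:2].round(4),np.degrees(q[2]).round(2),best.fun)
for y in(93,31,-31,-93): print(y,(q[0]-np.sin(q[2])*y/1000).round(4),(q[1]+np.cos(q[2])*y/1000).round(4))
# squares' refined corners & blanks' dots
hsv=cv2.cvtColor(im,40)
for nm,uv,z in(("R1",(.4675,.130),.02),("S1",(.4481,.0106),.02),("R2",(.4781,-.0925),.02),("S2",(.43,-.2312),.02)):
    e=np.array(proj("top",[*uv,z])[0]);u,v=e.round().astype(int)
    gr=cv2.cvtColor(im,6)[v-3:v+4,u-3:u+4].astype(float);w=np.clip(gr.max()*.85-gr,0,None);yy,xx=np.mgrid[-3:4,-3:4]
    print(nm,ray("top",[u+(w*xx).sum()/w.sum(),v+(w*yy).sum()/w.sum()],.02)[0].round(4))
E
python3 fit.py
python3 - <<'E'
from h import *
o=ortho("top",cv2.imread("pics/t3.png"),.39,.51,-.28,.05,.02,.42)
cv2.imwrite("pics/sq.png",o);print(o.shape)
E
```

```text
pins [0.6018 0.002  0.052 ] 4.52095789958146 0.2632134521254187 0.08976661927435141
fit [0.6019 0.0044] 4.66 -21.116342544555664
93 0.5944 0.0971
31 0.5994 0.0353
-31 0.6045 -0.0265
-93 0.6095 -0.0883
R1 [0.4676 0.1303 0.02  ]
S1 [0.4488 0.0104 0.02  ]
R2 [ 0.4786 -0.0926  0.02  ]
S2 [ 0.4299 -0.2309  0.02  ]
(285, 785, 3)
```

View pics/sq.png

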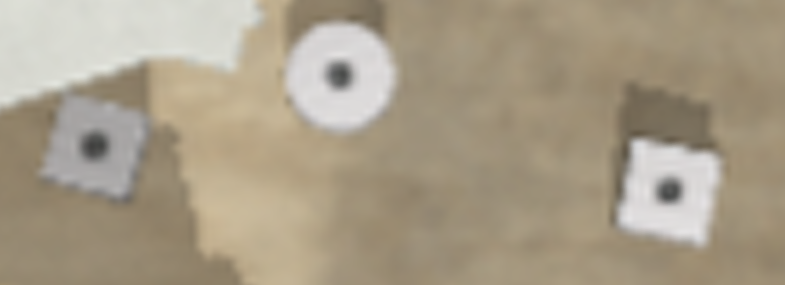

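Square yaws from the corners: S1 about −15°, S2 about −10°, and the fixture about +4.7°. First I'll pick R1.

```bash
python3 -c "
from h import *
go(.4676,.1303,.021,np.radians(4.7))"
```

```text
t 10.0 p [0.4829 0.2684 0.2238] toolx [-0.087  0.996 -0.   ] tooly [0.996 0.087 0.   ] toolz [ 0. -0. -1.] F [ 0.4 -0.2 -0.4] w 0.0697 g 0.0
shift [-136.1  -27.3  202.8] mm rz 0.0049
```

```bash
python3 -m pendant '[-0.046,-0.009,0,0,0,0.005,0.08,-0.045,-0.009,0.02,0,0,0,0.08,-0.045,-0.009,0.04,0,0,0,0.08,0,0,0.05,0,0,0,0.08,0,0,0.05,0,0,0,0.08,0,0,0.03,0,0,0,0.08,0,0,0.0128,0,0,0,0.08,0,0,0,0,0,0,0.08,0,0,0,0,0,0,0.03,0,0,0,0,0,0,0.03]' 30; python3 -m pendant '[0,0,0,0,0,0,0.03,0,0,0,0,0,0,0.03]'; python3 -c "
from h import *
go(.5944,.0959,.1,np.radians(4.7))"
```

```text
clock: 11.25
position: [0.4678, 0.1308, 0.022]
ee_rot: [2.132, 2.306, 0.003]
force: [-0.3, 0.6, -0.4]
width: 0.699
gripper_force: 0.0
clock: 11.5
position: [0.4673, 0.1306, 0.0213]
ee_rot: [2.133, 2.306, 0.001]
force: [-0.9, -0.8, 3.6]
width: 0.49
gripper_force: 30.1
t 11.5 p [0.4673 0.1306 0.0213] toolx [-0.078  0.997  0.   ] tooly [0.997 0.078 0.001] toolz [ 0.001  0.    -1.   ] F [-0.9 -0.8  3.6] w 0.045 g 30.1
shift [-44.5 124.1 -78.6] mm rz -0.0042
```

```bash
python3 -m pendant '[0,0,-0.04,0,0,0,0.03,0,0,-0.04,0,0,0,0.03,-0.015,0.042,0,0,0,0,0.03,-0.015,0.042,0,0,0,0,0.03,-0.0145,0.0401,0,0,0,-0.004,0.03,0,0,0,0,0,0,0.03,0,0,0.03,0,0,0,0.03,0,0,0.025,0,0,0,0.03,0,0,0,0,0,0,0.03]'; python3 -c "
from h import *
go(.5944,.0959,.0335,np.radians(4.7)); cv2.imwrite('pics/s4.png',cv2.resize(shot('side')[150:310,110:270],None,fx=3,fy=3,interpolation=2))"
```

```text
clock: 12.62
position: [0.5919, 0.0958, 0.0442]
ee_rot: [-2.126, -2.309, 0.006]
force: [-1.1, -0.7, -0.3]
width: 0.489
gripper_force: 30.0
t 12.62 p [0.5919 0.0958 0.0442] toolx [-0.083  0.997 -0.001] tooly [ 0.997  0.083 -0.004] toolz [-0.004 -0.001 -1.   ] F [-1.1 -0.7 -0.3] w 0.0449 g 30.0
shift [-0.1  2.6 10.7] mm rz 0.0007
```

View pics/s4.png

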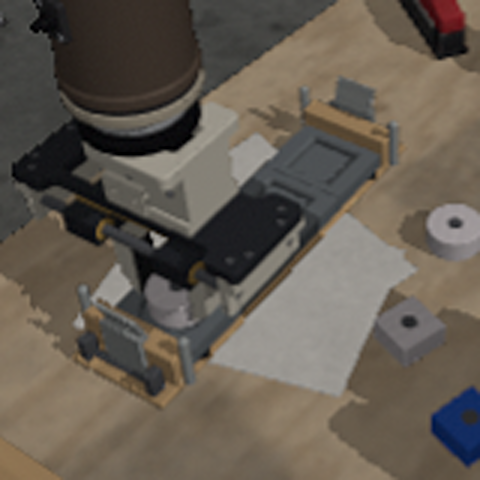

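The blank is held above the leftmost cavity, and the arm was still settling in x. Now a slow descent.

```bash
python3 -m pendant '[0,0.0005,0,0,0,0,0.03,0,0,0,0,0,0,0.03,0,0,0.003,0,0,0,0.03,0,0,0.003,0,0,0,0.03,0,0,0,0,0,0,0.03]'; python3 -c "
from h import *
go(.5944,.0959,.0335,np.radians(4.7))"
```

```text
clock: 13.3
position: [0.5945, 0.0958, 0.0396]
ee_rot: [-2.128, -2.31, 0.001]
force: [-0.6, -0.1, -1.1]
width: 0.487
gripper_force: 30.0
t 13.3 p [0.5945 0.0958 0.0396] toolx [-0.082  0.997 -0.   ] tooly [ 0.997  0.082 -0.001] toolz [-0.001 -0.    -1.   ] F [-0.6 -0.1 -1.1] w 0.0447 g 30.0
shift [ 0.1 -0.   6.1] mm rz -0.0001
```

```bash
python3 -m pendant '[0,0,0.002,0,0,0,0.03,0,0,0.002,0,0,0,0.03,0,0,0.0015,0,0,0,0.03,0,0,0.001,0,0,0,0.03,0,0,0,0,0,0,0.03]'; python3 -c "
from h import *
st()"
```

```text
clock: 13.92
position: [0.5947, 0.096, 0.0334]
ee_rot: [2.129, 2.311, -0.0]
force: [-0.8, -0.4, -0.9]
width: 0.488
gripper_force: 30.0
t 13.93 p [0.5947 0.096  0.0334] toolx [-0.082  0.997 -0.   ] tooly [ 0.997  0.082 -0.   ] toolz [-0. -0. -1.] F [-0.8 -0.4 -0.9] w 0.0448 g 30.0
```

```bash
python3 -m pendant '[0,0,0,0,0,0,0.075,0,0,0,0,0,0,0.075,0,0,0,0,0,0,0.075,0,0,-0.03,0,0,0,0.08,0,0,-0.04,0,0,0,0.08,0,0,0,0,0,0,0.08]'; python3 -c "
from h import *
go(.4786,-.0926,.021,np.radians(4.7))"
```

```text
clock: 14.68
position: [0.5967, 0.0968, 0.1066]
ee_rot: [2.127, 2.308, 0.007]
force: [-0.1, -0.1, 0.6]
width: 0.867
gripper_force: 0.0
t 14.68 p [0.5967 0.0968 0.1066] toolx [-0.082  0.997  0.001] tooly [0.997 0.082 0.006] toolz [ 0.006  0.001 -1.   ] F [-0.1 -0.1  0.6] w 0.0796 g 0.0
shift [-179.1 -133.7   84.6] mm rz -0.0002
```

```bash
python3 -m pendant '[-0.045,-0.033,0,0,0,0,0.08,-0.045,-0.033,0,0,0,0,0.08,-0.045,-0.033,0,0,0,0,0.08,-0.0435,-0.0322,0,0,0,0,0.08,0,0,0.03,0,0,0,0.08,0,0,0.03,0,0,0,0.08,0,0,0.0224,0,0,0,0.08,0,0,0,0,0,0,0.08,0,0,0,0,0,0,0.03,0,0,0,0,0,0,0.03]'; python3 -m pendant '[0,0,0,0,0,0,0.03,0,0,0,0,0,0,0.03]'; python3 -c "
from h import *
go(.5995,.0341,.1,np.radians(4.7))"
```

```text
clock: 15.92
position: [0.4792, -0.0927, 0.0219]
ee_rot: [2.128, 2.31, 0.001]
force: [0.8, -0.2, 0.2]
width: 0.698
gripper_force: 0.0
clock: 16.18
position: [0.4788, -0.0928, 0.0214]
ee_rot: [2.128, 2.31, 0.001]
force: [-0.5, 0.4, 2.4]
width: 0.492
gripper_force: 30.1
t 16.18 p [ 0.4788 -0.0928  0.0214] toolx [-0.082  0.997 -0.   ] tooly [0.997 0.082 0.001] toolz [ 0.001 -0.    -1.   ] F [-0.5  0.4  2.4] w 0.0452 g 30.1
shift [116.6 130.7 -78.5] mm rz -0.0002
```

```bash
python3 -m pendant '[0,0,-0.04,0,0,0,0.03,0,0,-0.04,0,0,0,0.03,0.039,0.0435,0,0,0,0,0.03,0.039,0.0435,0,0,0,0,0.03,0.0386,0.0437,0,0,0,0,0.03,0,0,0.03,0,0,0,0.03,0,0,0.025,0,0,0,0.03,0,0,0,0,0,0,0.03,0,0,0,0,0,0,0.03]'; python3 -m pendant '[0,0,0.003,0,0,0,0.03,0,0,0.003,0,0,0,0.03,0,0,0.002,0,0,0,0.03,0,0,0.002,0,0,0,0.03,0,0,0,0,0,0,0.03]';  python3 -c "
from h import *
go(.5995,.0341,.0335,np.radians(4.7))"
```

```text
clock: 17.3
position: [0.5996, 0.0342, 0.0469]
ee_rot: [2.129, 2.31, 0.001]
force: [-0.2, 0.9, -1.2]
width: 0.488
gripper_force: 30.0
clock: 17.92
position: [0.5992, 0.0342, 0.0358]
ee_rot: [-2.128, -2.31, 0.0]
force: [-0.2, 1.2, -0.5]
width: 0.489
gripper_force: 30.0
t 17.93 p [0.5992 0.0342 0.0358] toolx [-0.082  0.997 -0.   ] tooly [ 0.997  0.082 -0.   ] toolz [-0. -0. -1.] F [-0.2  1.2 -0.5] w 0.0449 g 30.0
shift [-0.1  0.3  2.3] mm rz -0.0001
```

```bash
python3 -m pendant '[0,0,0.0015,0,0,0,0.03,0,0,0.0008,0,0,0,0.03,0,0,0,0,0,0,0.075,0,0,0,0,0,0,0.075,0,0,0,0,0,0,0.075,0,0,-0.03,0,0,0,0.08,0,0,-0.04,0,0,0,0.08,-0.0038,-0.0508,0,0,0,0,0.08,-0.0038,-0.0508,0,0,0,0,0.08,-0.0038,-0.0508,0,0,0,0,0.08]'; python3 -m pendant '[0,0,0,0,0,0.172,0.08,0,0,0,0,0,0.172,0.08,0,0,0,0,0,0,0.08]'; python3 -c "
from h import *
go(.4488,.0104,.021,np.radians(-15))
im=shot('top');cv2.imwrite('pics/t5.png',ortho('top',im,.40,.70,-.28,.2,.03,.625))"
```

```text
clock: 19.18
position: [0.4468, 0.0101, 0.1039]
ee_rot: [2.128, 2.31, 0.0]
force: [0.1, -0.0, -0.4]
width: 0.872
gripper_force: 0.0
clock: 19.55
position: [0.4485, 0.0104, 0.104]
ee_rot: [2.491, 1.913, 0.0]
force: [0.1, -0.2, -0.6]
width: 0.873
gripper_force: 0.0
t 19.55 p [0.4485 0.0104 0.104 ] toolx [ 0.258  0.966 -0.   ] tooly [ 0.966 -0.258  0.001] toolz [ 0.001 -0.    -1.   ] F [ 0.1 -0.2 -0.6] w 0.0802 g 0.0
shift [ 0.1  0.3 83. ] mm rz 0.0009
```

View pics/t5.png

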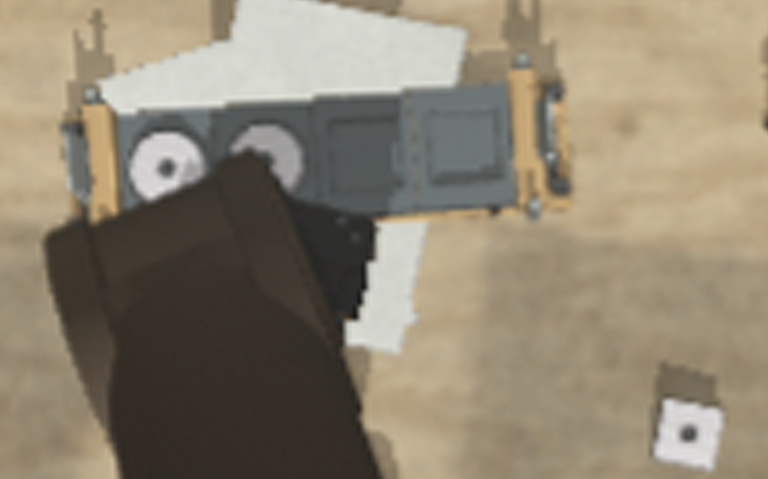

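Both rounds are in their cavities, and S2 is still where it was. Now picking S1.

```bash
python3 -m pendant '[0,0,0.03,0,0,0,0.08,0,0,0.03,0,0,0,0.08,0,0,0.0228,0,0,0,0.08,0,0,0,0,0,0,0.08,0,0,0,0,0,0,0.03,0,0,0,0,0,0,0.03,0,0,0,0,0,0,0.03,0,0,0,0,0,0,0.03]'; python3 -c "
from h import *
st()"
```

```text
clock: 20.6
position: [0.4486, 0.0103, 0.0213]
ee_rot: [2.492, 1.912, 0.001]
force: [-0.4, 0.3, 0.3]
width: 0.483
gripper_force: 0.0
t 20.6 p [0.4486 0.0103 0.0213] toolx [0.259 0.966 0.   ] tooly [ 0.966 -0.259  0.001] toolz [ 0.001 -0.    -1.   ] F [-0.4  0.3  0.3] w 0.0443 g 0.0
```

```bash
python3 -m pendant '[0,0,0,0,0,0,0.03,0,0,0,0,0,0,0.03,0,0,0,0,0,0,0.03,0,0,-0.04,0,0,0,0.03,0,0,-0.04,0,0,0,0.03,0,0,0,0,0,-0.172,0.03,0,0,0,0,0,-0.172,0.03,-0.017,0.0508,0,0,0,0,0.03,-0.017,0.0508,0,0,0,0,0.03,-0.0168,0.0507,0,0,0,0,0.03]'; python3 -m pendant '[0,0,0.03,0,0,0,0.03,0,0,0.023,0,0,0,0.03,0,0,0,0,0,0,0.03,0,0,0,0,0,0,0.03]'; python3 -c "
from h import *
go(.6045,-.0277,.0335,np.radians(4.7))"
```

```text
clock: 21.85
position: [0.6054, -0.0284, 0.1005]
ee_rot: [-2.128, -2.31, 0.001]
force: [-0.7, 0.6, -0.2]
width: 0.407
gripper_force: 30.0
clock: 22.35
position: [0.6045, -0.0276, 0.0485]
ee_rot: [2.128, 2.311, 0.001]
force: [-0.1, 0.2, -0.2]
width: 0.413
gripper_force: 30.0
t 22.35 p [ 0.6045 -0.0276  0.0485] toolx [-0.082  0.997  0.   ] tooly [0.997 0.082 0.   ] toolz [ 0.  0. -1.] F [-0.1  0.2 -0.2] w 0.0379 g 30.0
shift [-0.1  0.  15. ] mm rz 0.0001
```

```bash
python3 -m pendant '[0,0,0.004,0,0,0,0.03,0,0,0.004,0,0,0,0.03,0,0,0.003,0,0,0,0.03,0,0,0.002,0,0,0,0.03,0,0,0.0015,0,0,0,0.03,0,0,0,0,0,0,0.03,0,0,0,0,0,0,0.03]'; python3 -c "
from h import *
go(.6045,-.0277,.0335,np.radians(4.7))"
```

```text
clock: 23.22
position: [0.6043, -0.0278, 0.0335]
ee_rot: [2.129, 2.31, 0.0]
force: [0.2, -0.5, -1.5]
width: 0.41
gripper_force: 30.0
t 23.23 p [ 0.6043 -0.0278  0.0335] toolx [-0.082  0.997 -0.   ] tooly [0.997 0.082 0.   ] toolz [ 0. -0. -1.] F [ 0.2 -0.5 -1.5] w 0.0376 g 30.0
shift [ 0.1  0.2 -0. ] mm rz -0.0001
```

```bash
python3 -m pendant '[0,0,0,0,0,0,0.07,0,0,0,0,0,0,0.07,0,0,0,0,0,0,0.07,0,0,-0.03,0,0,0,0.08,0,0,-0.04,0,0,0,0.08,-0.0377,-0.0382,0,0,0,0,0.08,-0.0377,-0.0382,0,0,0,0,0.08,-0.0377,-0.0382,0,0,0,0,0.08,-0.0377,-0.0382,0,0,0,0,0.08,-0.0375,-0.038,0,0,0,0,0.08]'; python3 -m pendant '[0,0,0,0,0,0.128,0.08,0,0,0,0,0,0.128,0.08,0,0,0,0,0,0,0.08]'; python3 -c "
from h import *
go(.4299,-.2309,.021,np.radians(-10))
cv2.imwrite('pics/s6.png',shot('side')[130:330,120:400]);im=shot('top');cv2.imwrite('pics/t6.png',ortho('top',im,.38,.70,-.28,.2,.03,.625))"
```

```text
clock: 24.48
position: [0.4284, -0.2324, 0.1036]
ee_rot: [2.128, 2.31, -0.0]
force: [0.8, -0.1, -0.3]
width: 0.867
gripper_force: 0.0
clock: 24.85
position: [0.4295, -0.2312, 0.1036]
ee_rot: [2.405, 2.02, -0.0]
force: [-0.0, -0.4, 0.4]
width: 0.868
gripper_force: 0.0
t 24.85 p [ 0.4295 -0.2312  0.1036] toolx [ 0.173  0.985 -0.   ] tooly [ 0.985 -0.173  0.   ] toolz [ 0. -0. -1.] F [-0.  -0.4  0.4] w 0.0797 g 0.0
shift [ 0.4  0.3 82.6] mm rz 0.0011
```

View pics/t6.png

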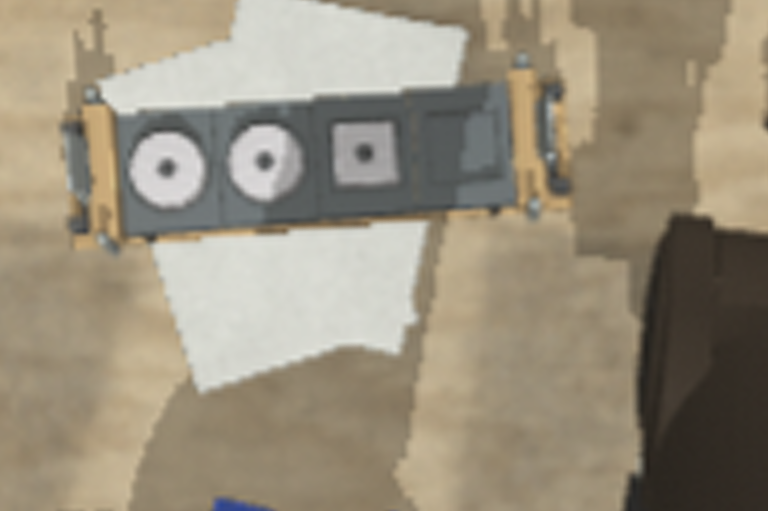

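Three blanks sit in their cavities, at (167,167), (265,161) and (365,153). Now picking S2.

```bash
python3 -m pendant '[0,0,0.03,0,0,0,0.08,0,0,0.03,0,0,0,0.08,0,0,0.0225,0,0,0,0.08,0,0,0,0,0,0,0.08,0,0,0,0,0,0,0.03,0,0,0,0,0,0,0.03,0,0,0,0,0,0,0.03,0,0,0,0,0,0,0.03,0,0,0,0,0,0,0.03,0,0,0,0,0,0,0.03]'; python3 -m pendant '[0,0,-0.04,0,0,0,0.03,0,0,-0.04,0,0,0,0.03,0,0,0,0,0,-0.128,0.03,0,0,0,0,0,-0.128,0.03,0,0,0,0,0,0,0.03]'; python3 -c "
from h import *
go(.6096,-.0895,.0485,np.radians(4.7))"
```

```text
clock: 26.2
position: [0.4296, -0.2312, 0.0212]
ee_rot: [2.406, 2.02, 0.0]
force: [0.2, 0.2, 4.1]
width: 0.41
gripper_force: 30.0
clock: 26.82
position: [0.4292, -0.2311, 0.1008]
ee_rot: [-2.129, -2.309, -0.0]
force: [-0.6, -0.1, -1.4]
width: 0.41
gripper_force: 30.0
t 26.82 p [ 0.4292 -0.2311  0.1008] toolx [-0.081  0.997  0.   ] tooly [ 0.997  0.081 -0.   ] toolz [-0.  0. -1.] F [-0.6 -0.1 -1.4] w 0.0377 g 30.0
shift [126.5 191.3  52.2] mm rz -0.0011
```

```bash
python3 -m pendant '[0.032,0.048,0,0,0,0,0.03,0.032,0.048,0,0,0,0,0.03,0.032,0.048,0,0,0,0,0.03,0.0305,0.0473,0,0,0,0,0.03,0,0,0.03,0,0,0,0.03,0,0,0.022,0,0,0,0.03,0,0,0,0,0,0,0.03,0,0,0,0,0,0,0.03]'; python3 -m pendant '[0,0,0.004,0,0,0,0.03,0,0,0.004,0,0,0,0.03,0,0,0.003,0,0,0,0.03,0,0,0.002,0,0,0,0.03,0,0,0.0015,0,0,0,0.03,0,0,0,0,0,0,0.03,0,0,0,0,0,0,0.03]'; python3 -c "
from h import *
go(.6096,-.0895,.0335,np.radians(4.7))"
```

```text
clock: 27.82
position: [0.6101, -0.0893, 0.0496]
ee_rot: [2.13, 2.309, 0.001]
force: [-0.1, 0.6, -0.8]
width: 0.408
gripper_force: 30.0
clock: 28.7
position: [0.6099, -0.0894, 0.0345]
ee_rot: [2.129, 2.31, 0.0]
force: [0.5, -0.8, -0.7]
width: 0.41
gripper_force: 30.0
t 28.7 p [ 0.6099 -0.0894  0.0345] toolx [-0.082  0.997 -0.   ] tooly [0.997 0.082 0.   ] toolz [ 0. -0. -1.] F [ 0.5 -0.8 -0.7] w 0.0376 g 30.0
shift [-0.1 -0.3  1. ] mm rz -0.0002
```

```bash
python3 -m pendant '[0,0,0.001,0,0,0,0.03,0,0,0,0,0,0,0.07,0,0,0,0,0,0,0.07,0,0,0,0,0,0,0.07,0,0,-0.03,0,0,0,0.07,0,0,-0.05,0,0,0,0.07,-0.032,-0.048,-0.03,0,0,0,0.07,-0.032,-0.048,-0.03,0,0,0,0.07,-0.032,-0.048,-0.03,0,0,0,0.07,-0.03,-0.045,0,0,0,0,0.07]'; python3 -c "
from h import *
im=shot('top');st();cv2.imwrite('pics/t7f.png',im);cv2.imwrite('pics/t7.png',ortho('top',im,.32,.70,-.15,.35,.02,.625))"
```

```text
clock: 29.95
position: [0.4368, -0.2276, 0.2022]
ee_rot: [2.126, 2.307, 0.001]
force: [0.6, -1.8, -0.5]
width: 0.762
gripper_force: 0.0
t 30.0 p [ 0.4299 -0.2329  0.2004] toolx [-0.075  0.997 -0.004] tooly [ 0.997  0.075 -0.004] toolz [-0.004 -0.004 -1.   ] F [-7.6 -3.2 -1.9] w 0.0701 g 0.0
```

View pics/t7.png

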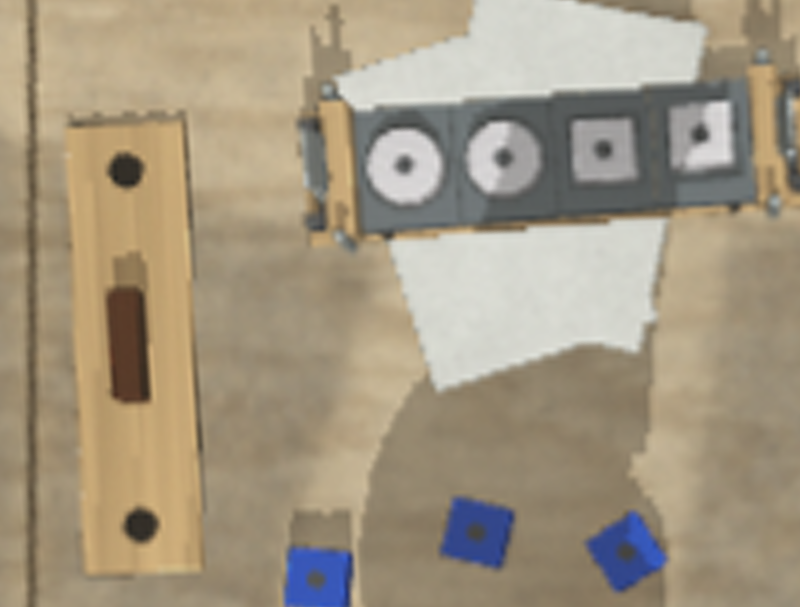

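All four blanks are in place, and the cover lies aside with pads at (126,170) and (141,524). Now the regrasp numbers.

```bash
python3 -c "
from h import *
a=tow(126,170,x1=.70,y1=.35,z=.006);b=tow(141,524,x1=.70,y1=.35,z=.006);d=a-b;c=(a+b)/2
yaw=np.arctan2(d[1],d[0]);print(c.round(4),np.linalg.norm(d),np.degrees(yaw))
g=tow(128,345,x1=.70,y1=.35,z=.028);print(g)
go(c[0],c[1],.2,yaw+np.pi/2)"
```

```text
[0.4849 0.2706 0.006 ] 0.22373968311027684 2.426335831617753
[0.48336241 0.26769094 0.028     ]
t 30.0 p [ 0.4299 -0.2329  0.2004] toolx [-0.075  0.997 -0.004] tooly [ 0.997  0.075 -0.004] toolz [-0.004 -0.004 -1.   ] F [-7.6 -3.2 -1.9] w 0.0701 g 0.0
shift [497.9  92.5  -1.9] mm rz -1.5382
```

```bash
python3 -m pendant '[0.0495,0.0094,0,0,0,0,0.07,0.0495,0.0094,0,0,0,0,0.07,0.0495,0.0094,0,0,0,0,0.07,0.0495,0.0094,0,0,0,0,0.07,0.0495,0.0094,0,0,0,0,0.07,0.0495,0.0094,0,0,0,0,0.07,0.0495,0.0094,0,0,0,0,0.07,0.0495,0.0094,0,0,0,0,0.07,0.0495,0.0094,0,0,0,0,0.07,0.0495,0.0094,0,0,0,0,0.07]'; python3 -m pendant '[0,0,0,0,0,-0.17,0.07,0,0,0,0,0,-0.17,0.07,0,0,0,0,0,-0.17,0.07,0,0,0,0,0,-0.17,0.07,0,0,0,0,0,-0.17,0.07,0,0,0,0,0,-0.17,0.07,0,0,0,0,0,-0.17,0.07,0,0,0,0,0,-0.17,0.07,0,0,0,0,0,-0.17,0.07,0,0,0,0,0,0,0.07]'; python3 -c "
from h import *
go(.4840,.2688,.022,np.radians(92.4))"
```

```text
clock: 31.25
position: [0.4902, 0.2765, 0.1998]
ee_rot: [2.129, 2.31, -0.0]
force: [1.2, 0.6, 0.5]
width: 0.763
gripper_force: 0.0
clock: 32.5
position: [0.4901, 0.2748, 0.1996]
ee_rot: [0.063, -3.14, -0.0]
force: [-0.4, -0.3, -0.9]
width: 0.763
gripper_force: 0.0
t 32.5 p [0.4901 0.2748 0.1996] toolx [-0.999 -0.04   0.001] tooly [-0.04   0.999  0.   ] toolz [-0.001  0.    -1.   ] F [-0.4 -0.3 -0.9] w 0.07 g 0.0
shift [  6.2  -5.8 177.6] mm rz -0.0019
```

```bash
python3 -m pendant '[0.0062,-0.0058,0.04,0,0,0,0.07,0,0,0.05,0,0,0,0.07,0,0,0.05,0,0,0,0.07,0,0,0.025,0,0,0,0.07,0,0,0.0115,0,0,0,0.07,0,0,0,0,0,0,0.07,0,0,0,0,0,0,0.01,0,0,0,0,0,0,0.01,0,0,0,0,0,0,0.01,0,0,0,0,0,0,0.01]' 40; python3 -m pendant '[0,0,0,0,0,0,0.01,0,0,0,0,0,0,0.01]'; python3 -c "
from h import *
st()"
```

```text
clock: 33.75
position: [0.4844, 0.2687, 0.0237]
ee_rot: [-0.064, 3.141, 0.0]
force: [-1.1, 0.0, -0.2]
width: 0.374
gripper_force: 0.0
clock: 34.0
position: [0.4843, 0.2687, 0.0234]
ee_rot: [-0.065, 3.141, -0.0]
force: [-0.9, 0.7, 1.4]
width: 0.214
gripper_force: 40.0
t 34.0 p [0.4843 0.2687 0.0234] toolx [-0.999 -0.041 -0.   ] tooly [-0.041  0.999 -0.   ] toolz [ 0. -0. -1.] F [-0.9  0.7  1.4] w 0.0197 g 40.0
```

```bash
python3 -m pendant '[0,0,-0.03,0,0,0,0.01,0,0,-0.05,0,0,0,0.01,0,0,-0.05,0,0,0,0.01,0,0,0,0,0,0.17,0.01,0,0,0,0,0,0.17,0.01,0,0,0,0,0,0.17,0.01,0,0,0,0,0,0.17,0.01,0,0,0,0,0,0.17,0.01,0,0,0,0,0,0.17,0.01,0,0,0,0,0,0.17,0.01]'; python3 -m pendant '[0,0,0,0,0,0.17,0.01,0,0,0,0,0,0.17,0.01,0,0,0,0,0,0,0.01,0,0,0,0,0,0,0.01]'; python3 -c "
from h import *
go(.602,.003,.15,np.radians(4.7))"
```

```text
clock: 35.25
position: [0.4838, 0.2685, 0.153]
ee_rot: [-1.714, -2.632, 0.002]
force: [0.0, -0.5, -2.4]
width: 0.215
gripper_force: 40.0
clock: 35.75
position: [0.484, 0.2687, 0.1532]
ee_rot: [2.124, 2.315, -0.001]
force: [0.7, -0.2, -2.9]
width: 0.215
gripper_force: 40.0
t 35.75 p [0.484  0.2687 0.1532] toolx [-0.086  0.996 -0.   ] tooly [ 0.996  0.086 -0.   ] toolz [-0. -0. -1.] F [ 0.7 -0.2 -2.9] w 0.0197 g 40.0
shift [-274.8   94.7    3.3] mm rz 0.0039
```

```bash
python3 -m pendant '[-0.0458,0.0158,0,0,0,0.004,0.01,-0.0458,0.0158,0,0,0,0,0.01,-0.0458,0.0158,0,0,0,0,0.01,-0.0458,0.0158,0,0,0,0,0.01,-0.0458,0.0158,0,0,0,0,0.01,-0.0458,0.0157,0,0,0,0,0.01,0,0,0.03,0,0,0,0.01,0,0,0.03,0,0,0,0.01,0,0,0,0,0,0,0.01,0,0,0,0,0,0,0.01]'; python3 -c "
from h import *
go(.602,.003,.0760,np.radians(4.7))
t=shot('top');s=shot('side')
o=ortho('top',t,.5,.7,-.2,.2,.065,.8);o2=cv2.resize(s[160:290,120:260],None,fx=2.5,fy=2.5)
c=np.zeros((250+325,500,3),np.uint8);c[:250,:]=o;c[250:,:350]=o2;cv2.imwrite('pics/c8.png',c)"
```

```text
clock: 37.0
position: [0.6008, 0.0026, 0.0944]
ee_rot: [2.131, 2.307, 0.001]
force: [0.5, 0.5, -1.6]
width: 0.216
gripper_force: 40.0
t 37.0 p [0.6008 0.0026 0.0944] toolx [-0.079  0.997  0.   ] tooly [0.997 0.079 0.001] toolz [ 0.001  0.    -1.   ] F [ 0.5  0.5 -1.6] w 0.0198 g 40.0
shift [ 0.3  1.2 18.4] mm rz -0.0027Traceback (most recent call last):
  File "<string>", line 6, in <module>
    c=np.zeros((250+325,500,3),np.uint8);c[:250,:]=o;c[250:,:350]=o2;cv2.imwrite('pics/c8.png',c)
                                         ~^^^^^^^^
ValueError: could not broadcast input array from shape (249,500,3) into shape (250,500,3)
```

```bash
python3 -m pendant '[0.0003,0.0012,0.008,0,0,-0.003,0.01,0,0,0.006,0,0,0,0.01,0,0,0.002,0,0,0,0.01,0,0,0.001,0,0,0,0.01,0,0,0.001,0,0,0,0.01,0,0,0,0,0,0,0.01]'; python3 -c "
from h import *
go(.602,.003,.0760,np.radians(4.7))
t=shot('top');s=shot('side')
o=ortho('top',t,.5,.7,-.2,.2,.059,.8)[:249];o2=cv2.resize(s[160:290,120:260],None,fx=2.5,fy=2.5)
c=np.zeros((249+325,500,3),np.uint8);c[:249,:]=o;c[249:,:350]=o2;cv2.imwrite('pics/c8.png',c)"
```

```text
clock: 37.85
position: [0.6015, 0.0026, 0.0755]
ee_rot: [2.13, 2.309, 0.0]
force: [1.1, -1.2, -0.2]
width: 0.218
gripper_force: 40.0
t 37.85 p [0.6015 0.0026 0.0755] toolx [-0.081  0.997 -0.   ] tooly [0.997 0.081 0.   ] toolz [ 0. -0. -1.] F [ 1.1 -1.2 -0.2] w 0.02 g 40.0
shift [ 0.4  0.6 -0.5] mm rz -0.0012
```

View pics/c8.png

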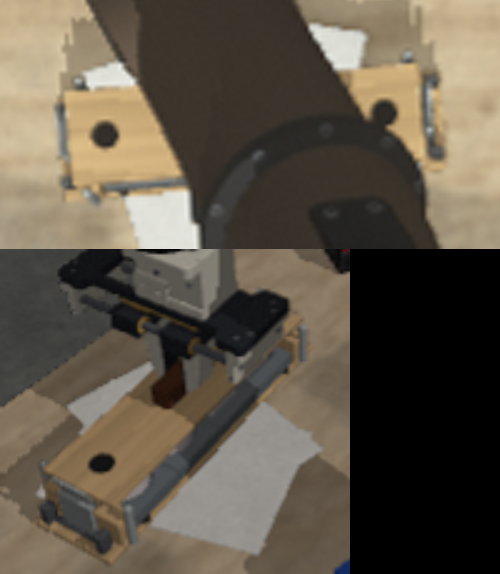

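The cover rests on the ramps between the pins, with pads near (105,134) and (385,112) in the upper inset. I'll release it and press the +y end with closed fingers.

```bash
python3 -m pendant '[0,0,0,0,0,0,0.06,0,0,0,0,0,0,0.06,0,0,0,0,0,0,0.06,0,0,-0.03,0,0,0,0.06,0,0,-0.03,0,0,0,0.0,0.04,0,0,0,0,0,0.0,0.04,0,0,0,0,0,0.0,0.033,0,0,0,0,0,0.0,0,0,0,0,0,0,0,0,0,0,0,0,0,0]'; python3 -m pendant '[0,0,0.03,0,0,0,0,0,0,0.02,0,0,0,0,0,0,0,0,0,0,0]';  python3 -c "
from h import *
go(.5928,.1150,.0700)"
```

```text
clock: 39.2
position: [0.5923, 0.1146, 0.1353]
ee_rot: [2.13, 2.309, -0.001]
force: [0.3, 0.6, 0.1]
width: 0.046
gripper_force: 0.0
clock: 39.58
position: [0.5912, 0.1139, 0.0837]
ee_rot: [-2.13, -2.307, 0.005]
force: [-0.5, -0.2, 0.4]
width: 0.005
gripper_force: 0.0
t 39.58 p [0.5912 0.1139 0.0837] toolx [-0.08   0.997 -0.001] tooly [ 0.997  0.08  -0.003] toolz [-0.003 -0.001 -1.   ] F [-0.5 -0.2  0.4] w 0.0005 g 0.0
shift [ 1.   1.7 13.7] mm
```

```bash
python3 -m pendant '[0,0,0.009,0,0,0,0,0,0,0.004,0,0,0,0,0,0,0.004,0,0,0,0,0,0,0.004,0,0,0,0,0,0,0.003,0,0,0,0,0,0,0.003,0,0,0,0]'; python3 -m pendant '[0,0,0.002,0,0,0,0,0,0,0.002,0,0,0,0,0,0,0,0,0,0,0]';  python3 -c "
from h import *
st()"
```

```text
clock: 40.33
position: [0.5927, 0.1154, 0.0589]
ee_rot: [2.129, 2.309, 0.001]
force: [-0.4, 0.0, 0.8]
width: 0.005
gripper_force: 0.5
clock: 40.7
position: [0.592, 0.1152, 0.0541]
ee_rot: [-2.129, -2.309, 0.001]
force: [-0.1, -0.0, 0.5]
width: 0.002
gripper_force: 0.0
t 40.7 p [0.592  0.1152 0.0541] toolx [-0.081  0.997 -0.   ] tooly [ 0.997  0.081 -0.001] toolz [-0.001 -0.    -1.   ] F [-0.1 -0.   0.5] w 0.0001 g 0.0
```

```bash
for i in 1 2 3; do python3 -m pendant '[0,0,0.0015,0,0,0,0,0,0,0,0,0,0,0]'; done
```

```text
clock: 40.95
position: [0.5922, 0.1153, 0.0528]
ee_rot: [-2.13, -2.31, 0.0]
force: [-0.1, -0.0, 0.6]
width: 0.007
gripper_force: 0.0
clock: 41.2
position: [0.5923, 0.1153, 0.0524]
ee_rot: [2.129, 2.309, 0.0]
force: [-3.1, -1.1, 10.9]
width: 0.004
gripper_force: 5.3
clock: 41.45
position: [0.5924, 0.1153, 0.0522]
ee_rot: [2.129, 2.308, 0.0]
force: [-8.3, -4.0, 24.1]
width: 0.004
gripper_force: 12.3
```

The +y end is solid at its seat height. Now the −y end.

```bash
python3 -m pendant '[0,0,-0.03,0,0,0,0,0,0,-0.05,0,0,0,0,-0.045,0,0,0,0,0,0,-0.045,0,0,0,0,0,0,-0.045,0,0,0,0,0,0,-0.045,0,0,0,0,0,0,-0.044,0,0,0,0,0,0,0,0,0,0,0,0,0,0,0,0.03,0,0,0,0,0,0,0.02,0,0,0,0]'; python3 -m pendant '[0,0,0,0,0,0,0,0,0,0,0,0,0,0]'; python3 -c "
from h import *
go(.6105,-.1085,.0700)"
```

```text
clock: 42.7
position: [0.6099, -0.1073, 0.0788]
ee_rot: [-2.128, -2.31, 0.0]
force: [-0.5, 0.5, -0.5]
width: 0.006
gripper_force: 0.0
clock: 42.95
position: [0.6108, -0.1074, 0.0805]
ee_rot: [2.129, 2.31, 0.001]
force: [0.7, -0.5, 0.6]
width: 0.005
gripper_force: 0.0
t 42.95 p [ 0.6108 -0.1074  0.0805] toolx [-0.081  0.997  0.   ] tooly [0.997 0.081 0.001] toolz [ 0.001  0.    -1.   ] F [ 0.7 -0.5  0.6] w 0.0004 g 0.0
shift [-1.  -0.4 10.5] mm
```

```bash
for i in 1 2 3; do python3 -m pendant '[0,0,0.004,0,0,0,0,0,0,0.003,0,0,0,0,0,0,0,0,0,0,0]'; done; for i in 1 2 3; do python3 -m pendant '[0,0,0.002,0,0,0,0,0,0,0,0,0,0,0]';done
```

```text
clock: 43.32
position: [0.6103, -0.1081, 0.0729]
ee_rot: [-2.13, -2.309, 0.0]
force: [-1.0, 0.7, 0.2]
width: 0.004
gripper_force: 0.0
clock: 43.7
position: [0.6101, -0.108, 0.0656]
ee_rot: [-2.129, -2.309, 0.001]
force: [0.0, 0.2, 0.1]
width: 0.006
gripper_force: 0.0
clock: 44.08
position: [0.6101, -0.108, 0.0586]
ee_rot: [-2.129, -2.309, 0.001]
force: [-0.3, 0.0, -0.7]
width: 0.004
gripper_force: 0.0
clock: 44.32
position: [0.6102, -0.108, 0.0567]
ee_rot: [-2.13, -2.309, 0.0]
force: [0.1, 0.5, 0.2]
width: 0.006
gripper_force: 0.0
clock: 44.58
position: [0.6102, -0.108, 0.0547]
ee_rot: [-2.13, -2.309, 0.0]
force: [0.1, 0.9, 0.7]
width: 0.005
gripper_force: 0.0
clock: 44.82
position: [0.6102, -0.108, 0.0528]
ee_rot: [-2.13, -2.309, 0.0]
force: [0.1, 0.5, 0.2]
width: -0.002
gripper_force: 0.0
```

```bash
for i in 1 2 3 ; do python3 -m pendant '[0,0,0.0012,0,0,0,0,0,0,0,0,0,0,0]';done
```

```text
clock: 45.08
position: [0.6103, -0.108, 0.0517]
ee_rot: [-2.13, -2.309, 0.0]
force: [-0.2, 0.2, -0.4]
width: 0.001
gripper_force: 0.0
clock: 45.32
position: [0.6104, -0.108, 0.0514]
ee_rot: [2.129, 2.309, -0.0]
force: [-2.8, -0.1, 8.9]
width: 0.005
gripper_force: 4.4
clock: 45.58
position: [0.6105, -0.108, 0.0513]
ee_rot: [2.129, 2.309, -0.001]
force: [-8.2, 0.1, 20.0]
width: 0.003
gripper_force: 10.1
```

```bash
python3 -m pendant '[0,0,-0.03,0,0,0,0,0,0,-0.05,0,0,0,0,0,0,-0.05,0,0,0,0,-0.05,-0.03,0,0,0,0,0,-0.05,-0.03,0,0,0,0,0,-0.05,-0.03,0,0,0,0,0,-0.05,-0.03,0,0,0,0,0,0,0,0,0,0,0,0]'; python3 -c "
from h import *
st()
t=shot('top');s=shot('side');cv2.imwrite('pics/t9.png',t)
o=ortho('top',t,.53,.68,-.2,.2,.04,.6);o2=cv2.resize(s[165:285,120:260],None,fx=2.8,fy=2.8,interpolation=2)
c=np.zeros((o.shape[0]+o2.shape[0],o.shape[1],3),np.uint8);c[:o.shape[0]]=o;c[o.shape[0]:,:o2.shape[1]]=o2;cv2.imwrite('pics/c9.png',c);print(c.shape)"
```

```text
clock: 46.58
position: [0.5034, -0.3232, 0.1787]
ee_rot: [-2.14, -2.3, 0.005]
force: [0.3, 0.8, -0.2]
width: 0.006
gripper_force: 0.0
t 46.58 p [ 0.5034 -0.3232  0.1787] toolx [-0.072  0.997 -0.002] tooly [ 0.997  0.072 -0.003] toolz [-0.002 -0.002 -1.   ] F [ 0.3  0.8 -0.2] w 0.0005 g 0.0
(586, 666, 3)
```

View pics/c9.png

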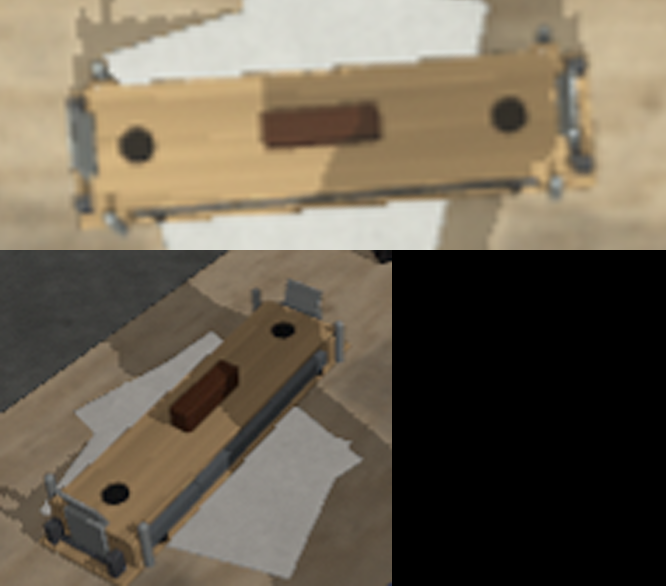

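```bash
python3 -c "
from h import *
for (a,b),(u,v) in (((136,145),(116,243)),((509,115),(283,79.5))):
    for z in(.036,.040,.045,.059):
        P=tow(a,b,x1=.68,y1=.2,z0=.04,z=z,mm=.6); q=proj('side',P)[0]; print(z,P.round(4),(q-[u/2.8+120-.3,v/2.8+165-.3]).round(1))
"
```

```text
0.036 [0.5938 0.1191 0.036 ] [-2.  2.]
0.04 [0.593  0.1184 0.04  ] [-1.7  0.7]
0.045 [0.592  0.1175 0.045 ] [-1.4 -0.9]
0.059 [0.589 0.115 0.059] [-0.5 -5.5]
0.036 [ 0.6119 -0.1054  0.036 ] [-1.1  1.5]
0.04 [ 0.611  -0.1054  0.04  ] [-0.9  0.4]
0.045 [ 0.6099 -0.1055  0.045 ] [-0.6 -1. ]
0.059 [ 0.6068 -0.1056  0.059 ] [ 0.2 -4.9]
```

Both ends sit at about 41 mm (top face), so the cover is level on its seat. A last check compares the catches with the rest image.

```bash
python3 -c "
from h import *
t3=cv2.imread('pics/t3.png');t9=cv2.imread('pics/t9.png')
f=lambda im,y:cv2.resize(ortho('top',im,.55,.66,y-.03,y+.03,.066,.25),None,fx=1.2,fy=1.2)
rows=[np.hstack([f(t3,y),f(t9,y)]) for y in (.155,-.145)]
cv2.imwrite('pics/c10.png',np.hstack([r[:,:] for r in rows])[:600,:800] if 0 else cv2.resize(np.hstack(rows),(800,370)))"
```

```text
(no output)
```

View pics/c10.png

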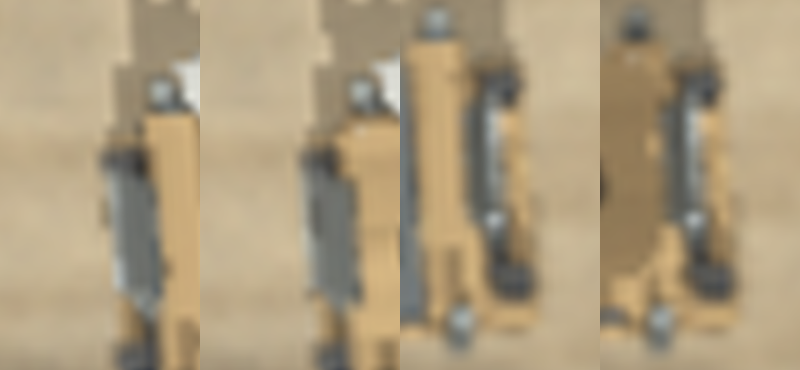

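Catch b matches its rest position. Catch a seems to lean about 1 mm outward, and the cover measures about 3 mm toward +y. I'll grip the bar and centre the cover to be safe.

```bash
python3 -m pendant '[0.05,0.03,0,0,0,0,0.07,0.05,0.03,0,0,0,0,0.07,0.05,0.03,0,0,0,0,0.07,0.05,0.03,0,0,0,0,0.07,0.055,0,0,0,0,0,0.07,0.055,0,0,0,0,0,0.07,0,0,0,0,0,0,0.07,0,0,0,0,0,0,0.07]' 20; python3 -c "
from h import *
go(.6020,.0045,.0574,np.radians(4.7))"
```

```text
clock: 47.68
position: [0.6014, 0.0031, 0.1794]
ee_rot: [2.126, 2.312, 0.0]
force: [0.2, -0.9, -0.5]
width: 0.751
gripper_force: 0.0
t 47.67 p [0.6014 0.0031 0.1794] toolx [-0.084  0.996 -0.   ] tooly [0.996 0.084 0.   ] toolz [ 0. -0. -1.] F [ 0.2 -0.9 -0.5] w 0.0689 g 0.0
shift [  1.4   0.7 122. ] mm rz 0.0017
```

```bash
python3 -m pendant '[0.0014,0.0007,0.04,0,0,0.0017,0.07,0,0,0.04,0,0,0,0.07,0,0,0.03,0,0,0,0.07,0,0,0.0115,0,0,0,0.07,0,0,0,0,0,0,0.07,0,0,0,0,0,0,0.01,0,0,0,0,0,0,0.01,0,0,0,0,0,0,0.01,0,0,0,0,0,0,0.01,0,0,0,0,0,0,0.01]' 15; python3 -m pendant '[0,0,0,0,0,0,0.01,-0.001,0,0,0,0,0,0.01,-0.001,0,0,0,0,0,0.01,-0.001,0,0,0,0,0,0.01,0,0,0,0,0,0,0.01,0,0,0,0,0,0,0.01]'
```

```text
clock: 48.92
position: [0.6021, 0.0031, 0.0579]
ee_rot: [2.132, 2.308, 0.0]
force: [-0.1, 0.2, 0.2]
width: 0.266
gripper_force: 0.0
clock: 49.68
position: [0.6023, 0.0002, 0.0578]
ee_rot: [-2.132, -2.308, -0.0]
force: [-0.0, 3.0, 0.0]
width: 0.22
gripper_force: 15.0
```

```bash
python3 -m pendant '[0,0,0,0,0,0,0.06,0,0,0,0,0,0,0.06,0,0,0,0,0,0,0.06,0,0,-0.04,0,0,0,0.07,0,0,-0.06,0,0,0,0.07,-0.055,-0.03,0,0,0,0,0.07,-0.055,-0.03,0,0,0,0,0.07,-0.055,-0.03,0,0,0,0,0.07,-0.055,-0.03,0,0,0,0,0.07,-0.055,0,0,0,0,0,0.07]';python3 -m pendant '[-0.05,0,0,0,0,0,0.07,0,0,0,0,0,0,0.07]'; python3 -c "
from h import *
from numpy import *
t=shot('top');cv2.imwrite('pics/t11.png',t)
t9=cv2.imread('pics/t9.png');t3=cv2.imread('pics/t3.png')
def pads(im):
    o=cv2.cvtColor(ortho('top',im,.53,.68,-.2,.2,.04,.3),6)
    out=[]
    for u,v in((272,290),(1018,230)):
        c=o[v-45:v+45,u-45:u+45].astype(float);w=clip(85-c,0,None);yy,xx=mgrid[-45:45,-45:45]
        out.append([.68-(v+(w*yy).sum()/w.sum())*.0003,.2-(u+(w*xx).sum()/w.sum())*.0003])
    return array(out)
for im in(t9,t):
    p=pads(im);print(p.round(4).tolist(),p.mean(0).round(4),linalg.norm(p[0]-p[1]).round(4))
# catch displacement vs rest by phase correlation
def cc(im,y,x): return cv2.cvtColor(ortho('top',im,x-.016,x+.016,y-.012,y+.012,.066,.25),6).astype(float32)
for y,x in((.1475,.5905),(-.1415,.614)):
    for im in(t9,t): print(y,[round(k,2) for k in cv2.phaseCorrelate(cc(t3,y,x),cc(im,y,x),cv2.createHanningWindow((96,128),5))[0]])
f=lambda im,y:ortho('top',im,.55,.66,y-.03,y+.03,.066,.25)
cv2.imwrite('pics/c11.png',cv2.resize(hstack([f(t3,.155),f(t,.155),f(t3,-.145),f(t,-.145)]),(800,370)))
"
```

```text
clock: 50.92
position: [0.5022, -0.2854, 0.1581]
ee_rot: [-2.133, -2.306, 0.003]
force: [1.9, 0.4, 0.1]
width: 0.763
gripper_force: 0.0
clock: 51.18
position: [0.5072, -0.3382, 0.1572]
ee_rot: [2.14, 2.299, -0.003]
force: [-0.0, 0.8, -0.4]
width: 0.766
gripper_force: 0.0
[[0.5926, 0.1176], [0.6109, -0.1053]] [0.6017 0.0061] 0.2237
[[0.5928, 0.1149], [0.6109, -0.1082]] [0.6019 0.0034] 0.2238
0.1475 [np.float64(-0.09), np.float64(0.19)]
0.1475 [np.float64(0.09), np.float64(-0.03)]
-0.1415 [np.float64(0.11), np.float64(-0.06)]
-0.1415 [np.float64(0.01), np.float64(0.15)]
```

View pics/c11.png

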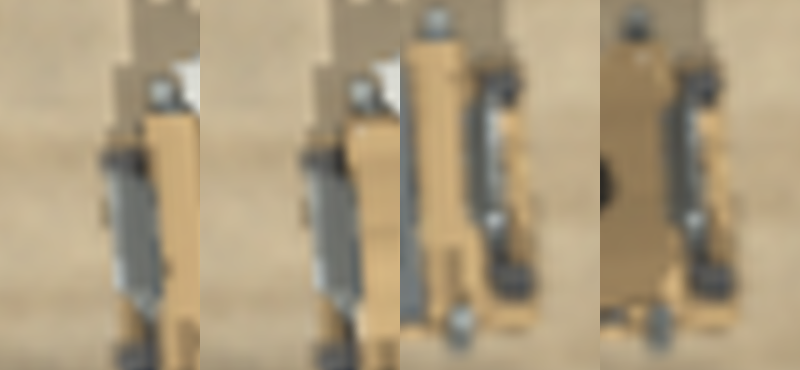

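Both catches now look the same as at rest, and the cover is centred at (0.602, 0.003) and seated. Handing in.

```bash
python3 -c "
from cell import *
print(sign_off())"
```

```text
the job is handed in; nothing more can be done
None
```

I handed the job in at about 51 s with all four blanks in cavities of their own outline and the cover pressed down level; in the last images both catches matched their upright rest position over its ends. The tape measure, stapler and glue stick were never approached. The hand-in gave no verdict.

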